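Rack the standing bottles and close the keeper

TASK

Two glaze bottles stand on the bench beside a storage rack with four cradles, two of which are already occupied. Lay each standing bottle on its side in an empty cradle, resting level on both saddles with its cap pointing the same way as those of the bottles already there; set them down gently, do not drop them. Then swing the keeper bar all the way down over the bottles, leaving the bottles already in the rack and the other things on the bench where they are.

Things in the scene. Friction and masses are not known exactly. Their poses are not given: they have to be found in the camera images.
- bottle_a: Closed white plastic bottle with a grey screw cap, rigid, about 200 g (up to 260 g): straight round body 42 mm diameter and 100 mm long from the foot, then a shoulder narrowing to a cap of 24 mm diameter, 140 mm long in all. Origin: centre of the foot; z runs along the bottle from foot to cap. Starts standing on the bench.
- bottle_b: Closed white plastic bottle with a grey screw cap, rigid, about 200 g (up to 260 g): straight round body 42 mm diameter and 100 mm long from the foot, then a shoulder narrowing to a cap of 24 mm diameter, 140 mm long in all. Origin: centre of the foot; z runs along the bottle from foot to cap. Starts standing on the bench.
- bottle_c: Closed white plastic bottle with a grey screw cap, rigid, about 200 g (up to 260 g): straight round body 42 mm diameter and 100 mm long from the foot, then a shoulder narrowing to a cap of 24 mm diameter, 140 mm long in all. Origin: centre of the foot; z runs along the bottle from foot to cap. Already lies in a cradle.
- bottle_d: Closed white plastic bottle with a grey screw cap, rigid, about 200 g (up to 260 g): straight round body 42 mm diameter and 100 mm long from the foot, then a shoulder narrowing to a cap of 24 mm diameter, 140 mm long in all. Origin: centre of the foot; z runs along the bottle from foot to cap. Already lies in a cradle.
- cradle_1: One of four like wooden cradles in a row on the rack, 70 mm apart, in any order. Two V saddles (45 degrees, 16 mm long, 60 mm wide, rims 6 mm below the bottle's axis) centred 30 mm either side of the origin along x, open between. Origin: centre of its underside, on the 12 mm board; z up. A bottle lying home has its axis 38 mm above the origin, foot at x = +50 mm, cap to -x.
- cradle_2: One of four like wooden cradles in a row on the rack, 70 mm apart, in any order. Two V saddles (45 degrees, 16 mm long, 60 mm wide, rims 6 mm below the bottle's axis) centred 30 mm either side of the origin along x, open between. Origin: centre of its underside, on the 12 mm board; z up. A bottle lying home has its axis 38 mm above the origin, foot at x = +50 mm, cap to -x.
- cradle_3: One of four like wooden cradles in a row on the rack, 70 mm apart, in any order. Two V saddles (45 degrees, 16 mm long, 60 mm wide, rims 6 mm below the bottle's axis) centred 30 mm either side of the origin along x, open between. Origin: centre of its underside, on the 12 mm board; z up. A bottle lying home has its axis 38 mm above the origin, foot at x = +50 mm, cap to -x.
- cradle_4: One of four like wooden cradles in a row on the rack, 70 mm apart, in any order. Two V saddles (45 degrees, 16 mm long, 60 mm wide, rims 6 mm below the bottle's axis) centred 30 mm either side of the origin along x, open between. Origin: centre of its underside, on the 12 mm board; z up. A bottle lying home has its axis 38 mm above the origin, foot at x = +50 mm, cap to -x.
- rack: Fixed plywood rack board, 200 mm (x) by 380 mm (y), 12 mm thick, carrying the cradles in a row along y. At each end of its +x edge a post 92 mm high holds the keeper's hinge. Origin: centre of the underside, on the bench; x from the cap side to the hinge side, z up; x points away from the robot and to its right.
- keeper (a joint): Hinge angle of the steel keeper bar, rad: 0 = fully down, level over the bottles (stop); about 1.6 = upright, range to 1.9. A stiff hinge: it stays where it is left and takes about 4 N at the bar to move.
- keeper_bar (a point): Middle of the keeper's crossbar: round steel, 12 mm thick, 330 mm long, parallel to the hinge and 115 mm from it, an arm at each end. Fully down, its centre is 82 mm above the bench (5 mm gap over the lying bottles) and 30 mm to the cap side of the cradles' centres. Axes turn with the bar: y along it, x from bar to hinge.
- keeper_hinge (a point): Middle of the keeper's hinge line (along the rack's y), at the rack's x = +85 mm and 82 mm above the bench; fixed. Axes as the rack's.
- brush_pot: Bystander: white ceramic pot, 68 mm diameter, 95 mm high, with brushes standing up to 220 mm high. Origin: centre of the underside, z up.
- bowl: Bystander: white ceramic bowl, 100 mm across, 40 mm high. Origin: centre of the underside.
- flat_brush: Bystander: brush 190 mm long lying on the bench to the left. Its length runs along x.
Mind the look-alikes: they are no part of the job. What is shaped like the bottle_a but orange is not meant.

How it is judged:
On the way, in this order (a step that is already met when the one before it is completed fails the run):
1. one standing bottle lies released in an empty cradle, cap the right way (((x of bottle_a in the frame of cradle_1 between 0.025 and 0.075 m and y of bottle_a in the frame of cradle_1 between -0.007 and 0.007 m and z of bottle_a in the frame of cradle_1 between 0.031 and 0.045 m and angle between the z axis of bottle_a and the x axis of cradle_1, either way round below 0.12 rad and contact force between bottle_a and the fingers below 0.1 N and linear speed of bottle_a below 0.02 m/s) or (x of bottle_a in the frame of cradle_2 between 0.025 and 0.075 m and y of bottle_a in the frame of cradle_2 between -0.007 and 0.007 m and z of bottle_a in the frame of cradle_2 between 0.031 and 0.045 m and angle between the z axis of bottle_a and the x axis of cradle_2, either way round below 0.12 rad and contact force between bottle_a and the fingers below 0.1 N and linear speed of bottle_a below 0.02 m/s) or (x of bottle_b in the frame of cradle_1 between 0.025 and 0.075 m and y of bottle_b in the frame of cradle_1 between -0.007 and 0.007 m and z of bottle_b in the frame of cradle_1 between 0.031 and 0.045 m and angle between the z axis of bottle_b and the x axis of cradle_1, either way round below 0.12 rad and contact force between bottle_b and the fingers below 0.1 N and linear speed of bottle_b below 0.02 m/s) or (x of bottle_b in the frame of cradle_2 between 0.025 and 0.075 m and y of bottle_b in the frame of cradle_2 between -0.007 and 0.007 m and z of bottle_b in the frame of cradle_2 between 0.031 and 0.045 m and angle between the z axis of bottle_b and the x axis of cradle_2, either way round below 0.12 rad and contact force between bottle_b and the fingers below 0.1 N and linear speed of bottle_b below 0.02 m/s))), for 0.2 s.
2. both bottles lie released in the two empty cradles, caps the right way ((((x of bottle_a in the frame of cradle_1 between 0.025 and 0.075 m and y of bottle_a in the frame of cradle_1 between -0.007 and 0.007 m and z of bottle_a in the frame of cradle_1 between 0.031 and 0.045 m and angle between the z axis of bottle_a and the x axis of cradle_1, either way round below 0.12 rad and contact force between bottle_a and the fingers below 0.1 N and linear speed of bottle_a below 0.02 m/s) and (x of bottle_b in the frame of cradle_2 between 0.025 and 0.075 m and y of bottle_b in the frame of cradle_2 between -0.007 and 0.007 m and z of bottle_b in the frame of cradle_2 between 0.031 and 0.045 m and angle between the z axis of bottle_b and the x axis of cradle_2, either way round below 0.12 rad and contact force between bottle_b and the fingers below 0.1 N and linear speed of bottle_b below 0.02 m/s)) or ((x of bottle_a in the frame of cradle_2 between 0.025 and 0.075 m and y of bottle_a in the frame of cradle_2 between -0.007 and 0.007 m and z of bottle_a in the frame of cradle_2 between 0.031 and 0.045 m and angle between the z axis of bottle_a and the x axis of cradle_2, either way round below 0.12 rad and contact force between bottle_a and the fingers below 0.1 N and linear speed of bottle_a below 0.02 m/s) and (x of bottle_b in the frame of cradle_1 between 0.025 and 0.075 m and y of bottle_b in the frame of cradle_1 between -0.007 and 0.007 m and z of bottle_b in the frame of cradle_1 between 0.031 and 0.045 m and angle between the z axis of bottle_b and the x axis of cradle_1, either way round below 0.12 rad and contact force between bottle_b and the fingers below 0.1 N and linear speed of bottle_b below 0.02 m/s)))), for 0.2 s.
3. the keeper bar is swung fully down (value of joint keeper below 0.1 rad), for 0.2 s.
At the end, for the whole second after the job is handed in: The two bottles lie released in the two empty cradles, caps the same way as the others: within 0.12 rad of the cradle's line, 7 mm sideways and in height, 25 mm lengthwise; the other two still lie so in theirs; all at rest; the keeper below 0.1 rad ((((x of bottle_a in the frame of cradle_1 between 0.025 and 0.075 m and y of bottle_a in the frame of cradle_1 between -0.007 and 0.007 m and z of bottle_a in the frame of cradle_1 between 0.031 and 0.045 m and angle between the z axis of bottle_a and the x axis of cradle_1, either way round below 0.12 rad and contact force between bottle_a and the fingers below 0.1 N and linear speed of bottle_a below 0.02 m/s) and (x of bottle_b in the frame of cradle_2 between 0.025 and 0.075 m and y of bottle_b in the frame of cradle_2 between -0.007 and 0.007 m and z of bottle_b in the frame of cradle_2 between 0.031 and 0.045 m and angle between the z axis of bottle_b and the x axis of cradle_2, either way round below 0.12 rad and contact force between bottle_b and the fingers below 0.1 N and linear speed of bottle_b below 0.02 m/s)) or ((x of bottle_a in the frame of cradle_2 between 0.025 and 0.075 m and y of bottle_a in the frame of cradle_2 between -0.007 and 0.007 m and z of bottle_a in the frame of cradle_2 between 0.031 and 0.045 m and angle between the z axis of bottle_a and the x axis of cradle_2, either way round below 0.12 rad and contact force between bottle_a and the fingers below 0.1 N and linear speed of bottle_a below 0.02 m/s) and (x of bottle_b in the frame of cradle_1 between 0.025 and 0.075 m and y of bottle_b in the frame of cradle_1 between -0.007 and 0.007 m and z of bottle_b in the frame of cradle_1 between 0.031 and 0.045 m and angle between the z axis of bottle_b and the x axis of cradle_1, either way round below 0.12 rad and contact force between bottle_b and the fingers below 0.1 N and linear speed of bottle_b below 0.02 m/s))) and value of joint keeper below 0.1 rad and x of bottle_c in the frame of cradle_3 between 0.025 and 0.075 m and y of bottle_c in the frame of cradle_3 between -0.007 and 0.007 m and z of bottle_c in the frame of cradle_3 between 0.031 and 0.045 m and angle between the z axis of bottle_c and the x axis of cradle_3, either way round below 0.12 rad and contact force between each of bottle_c, bottle_d and the fingers below 0.1 N and linear speed of each of bottle_c, bottle_d below 0.02 m/s and x of bottle_d in the frame of cradle_4 between 0.025 and 0.075 m and y of bottle_d in the frame of cradle_4 between -0.007 and 0.007 m and z of bottle_d in the frame of cradle_4 between 0.031 and 0.045 m and angle between the z axis of bottle_d and the x axis of cradle_4, either way round below 0.12 rad); the robot touches nothing.
It fails at once if a bottle is let fall (moves faster than 0.45 m/s, a drop of about 10 mm, while the fingers do not hold it) ((linear speed of bottle_a above 0.45 m/s and contact force between bottle_a and the fingers below 0.1 N) or (linear speed of bottle_b above 0.45 m/s and contact force between bottle_b and the fingers below 0.1 N)).
It fails at once if a bottle is rammed into the rack (contact force over 60 N) (contact force between any of bottle_a, bottle_b and cradle_1 above 60 N or contact force between any of bottle_a, bottle_b and cradle_2 above 60 N or contact force between any of bottle_a, bottle_b and cradle_3 above 60 N or contact force between any of bottle_a, bottle_b and cradle_4 above 60 N or contact force between any of bottle_a, bottle_b and rack above 60 N).
It fails at once if a bottle that was already racked is moved more than 20 mm (distance of any of bottle_c, bottle_d from where it was at the start of the episode above 0.02 m).
It fails at once if the brush pot, bowl or loose brush is moved more than 40 mm, or the pot is tipped (distance of any of brush_pot, bowl, flat_brush from where it was at the start of the episode above 0.04 m or angle between brush_pot's own z axis and vertical above 0.5 rad).
It also fails if it takes over 72 s, if anything falls off the work surface, if the arm or the gripper's body presses on something with over 40 N, if the wrist force passes 120 N, or if a joint passes its speed limit or range.

ROBOT

A 7-joint arm with a two-finger parallel gripper is mounted at the origin on the work surface. World frame = base frame: x ahead of the robot, y to its left, z up, the work surface at z = 0. Lengths are in m, angles in rad, forces in N, time in s.
With the tool pointing down it reaches from about 0.425 to 0.8 m from the base axis. Payload 8.3 kg.
Tool frame: the origin (TCP) lies midway between the tips of the shut fingers; the grasp point (between the pads) lies 19 mm behind it; z points along the fingers, y is the line along which they close (so a half turn about z gives the same grasp; the last joint's range is limited). The gripper opens to 85 mm and grips with 20 to 120 N. Pads are 22 mm wide; open, the fingers measure 114 mm over their backs; the gripper's body (76 mm by 85 mm) begins 54 mm behind the grasp point. The pads swing forward as they close: fully open they stand 13 mm farther back than shut.
Start: joints at [1.088, 0.383, 0.016, 1.37, -0.006, 1.388, -0.046], TCP at [0.255, -0.571, 0.231] pointing down, gripper open.
Joint ranges: [-2.95, 2.95], [-0.25, 2.06], [-1.52, 1.56], [0.18, 2.33], [-1.44, 4.58], [0.02, 2.06], [-3.01, 3.01]. Speed limits (rad/s): [2.39, 2.39, 3.01, 3.01, 3.14, 3.14, 3.14].

INTERFACE

Orientations are given as a unit quaternion [w, x, y, z].
In Python, from rig import state, camera, get_calibration, job_done gives the robot as it stands.
- The arm moves only by the tool drive_tool, never from a script. Its argument "commands" is a list of rows, each a list of 3 entries, a list of its own where there are three numbers: the shift along the tool's x, y, z in m, then the turn, a rotation vector about the tool's x, y, z in degrees, then the opening, from 0 (shut) to 1 (fully open). In form: [[[tx, ty, tz], [rx, ry, rz], gripper], ...]. A call has 1 to 5 rows; each row is the pose to reach, as a shift and turn from the pose commanded when the call began, along the tool's axes at that moment; what a row does not reach only later rows make up. A row lasts 1/10 s, in which the tool goes at most 50 mm and 8.59 degrees, less where a joint would pass 70% of its speed; a pose out of reach is approached as far as the arm can. A call with a gripper value outside its range is refused whole. The fingers move at their own pace and stop on an object; "grip_force" is the grip in N (left out, the last holds). Time passes only in rows, so rows that repeat a pose let the fingers close. It gives the time, the measured TCP pose, the force, the opening and the grip force at its end, in the units of the state.
- state(): the state, without advancing time (a new reading comes with each control period).
- camera(name): name is "side" or "top" or "wrist"; returns (picture, depth): 384x512x3 uint8, red, green, blue; 384x512 float32, m along the optical axis (not along the pixel's ray), 0 where there is no reading.
- get_calibration(name): a dict with "K" (3x3 intrinsics, pixels), "R" (3x3) and "t" (3): a world point X has camera coordinates R X + t; the wrist camera has in their place "tool_from_camera" (4x4, takes a point from camera to tool coordinates, whose origin is the TCP and whose axes are the flange's). Camera axes: x right, y down, z forward; pixel columns grow to the right and rows downward; lengths in m; the calibration is good to about 2 mm. A picture is of the moment at which its call begins: read the wrist's pose just before it. get_calibration takes no time and is no camera call.
- job_done(): hands the job in; it is judged then, once.
The state is a dict: "time_s": time; "q": joint angles; "joint_vel": joint speeds; "tau": joint torques, N m; "ee_pos": TCP position; "orientation": TCP orientation; "force": force on the tool from outside, world axes, zero at the start; "ft_torque": the same for the moment, N m; "opening": opening from 0.0 (shut) to 1.0 (fully open); "gripper_force": force on a finger pad.
Only numpy, scipy, OpenCV 4.12 (cv2) and the standard library are available. Lean on these libraries where they do the work, as an engineer would, in place of code of your own. Each camera call takes 0.05 s, during which the arm holds its last target. There are 200 camera calls.

## Working session

There is one attempt and no reset: what is moved stays moved. The work goes in short steps, Python scripts to look and compute and a tool call to move; the robot and the scene stay as the last step left them, time stands still between calls to the robot, and variables do not carry over. Pictures are saved under pics/ and viewed, at most 10 in all, crops included, and the job is handed in when it is done.

Besides the shell and the picture viewer there is one more tool, called after ">>>" by a JSON object that holds its "op" and its "data". drive_tool: Moves the arm, as the interface text tells. Its arguments: {"type":"object","properties":{"commands":{"type":"array","items":{"type":"array"}},"grip_force":{"type":"number"}},"required":["commands"]}

```bash
mkdir -p pics; python3 - <<'E'
from rig import *
import cv2,numpy as np
s=state();print(s)
ims=[]
for n in("side","top"):
    p,d=camera(n);np.savez(n+".npz",p=p,d=d,**{k:np.array(v) for k,v in get_calibration(n).items()})
    print(n,get_calibration(n));cv2.imwrite(f"pics/{n}0.png",p[:,:,::-1])
E
```

```text
{'time_s': 0.0, 'q': array([ 1.0880774 ,  0.38425187,  0.01637682,  1.37116241, -0.00629217,
        1.38822482, -0.04651041]), 'joint_vel': array([ 1.51525776e-03,  1.58359214e-04, -1.40698757e-03, -8.46727966e-05,
        8.38313320e-04,  2.09907888e-03,  2.39949512e-05]), 'tau': array([ 2.25796616e-04, -6.27586555e+01,  8.44785701e-01, -3.71820331e+01,
        1.65040023e-02,  1.41331085e-02, -1.40387904e-06]), 'ee_pos': array([ 0.25456495, -0.57024366,  0.23026663]), 'orientation': array([-9.71405955e-04,  9.78043871e-01,  2.08396714e-01, -2.30724096e-04]), 'force': array([-0.19501783, -0.19725702, -0.10203926]), 'ft_torque': array([-0.00591505, -0.0155637 ,  0.00485939]), 'gripper_force': 0.0, 'opening': 1.003455678035849}
side {'K': array([[388.2940489 ,   0.        , 253.37219042],
       [  0.        , 388.2940489 , 188.8199219 ],
       [  0.        ,   0.        ,   1.        ]]), 'R': array([[-0.75913059, -0.65056891,  0.02192803],
       [-0.37124684,  0.40503496, -0.83553723],
       [ 0.53469293, -0.64242258, -0.54899608]]), 't': array([0.4414373 , 0.26634372, 0.88404305])}
top {'K': array([[357.49227886,   0.        , 248.94995078],
       [  0.        , 357.49227886, 189.37151559],
       [  0.        ,   0.        ,   1.        ]]), 'R': array([[-0.01456023, -0.99984514, -0.00988376],
       [-0.99619973,  0.01535465, -0.08573403],
       [ 0.08587252,  0.00859789, -0.99626903]]), 't': array([0.05336128, 0.56749387, 1.13414354])}
```

View pics/side0.png

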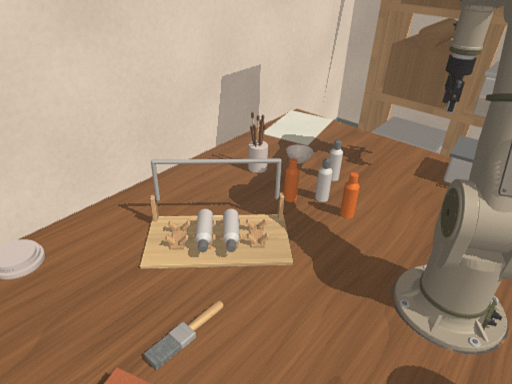

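View pics/top0.png

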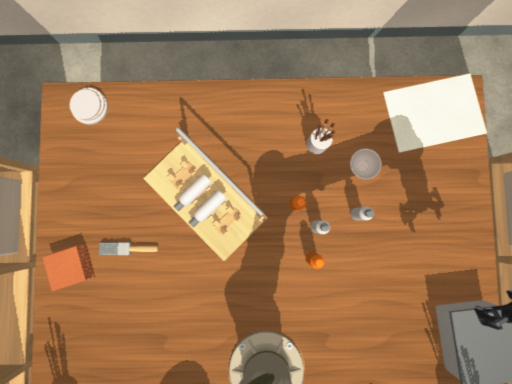

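The standing white bottles are at about (320,227) and (365,213) in the top view. The orange look-alikes are at (299,202) and (316,261). The rack is centred near (204,200) with its two outer cradles empty, the caps point toward the robot, and the keeper is upright at the upper-right edge.

```bash
cat > h.py <<'E'
import numpy as np,cv2
def cloud(n):
    z=np.load(n+".npz");p,d,K,R,t=[z[k] for k in("p","d","K","R","t")]
    v,u=np.mgrid[:384,:512];r=np.stack([(u-K[0,2])/K[0,0],(v-K[1,2])/K[1,1],np.ones_like(d)],-1)*d[...,None]
    W=(r-t)@R; W[d==0]=np.nan
    return p,W
E
python3 - <<'E'
from h import *
p,W=cloud("top")
hsv=cv2.cvtColor(p,cv2.COLOR_RGB2HSV);z=W[...,2]
def box(m,u0,u1,v0,v1):
    o=np.zeros_like(m);o[v0:v1,u0:u1]=m[v0:v1,u0:u1];return o
print("bench z",np.nanmedian(z[240:330,150:220]))
for nm,b in dict(A=(310,335,215,240),B=(350,380,200,225),O1=(290,308,193,211),O2=(306,328,250,272),pot=(305,335,130,155),bowl=(348,384,147,181)).items():
    m=box(z>.02,*b);X=W[m];top=X[X[:,2]>.125] if nm[0] in "ABO" else X
    print(nm,m.sum(),"zmax",np.nanmax(X[:,2]).round(3),"top med",np.median(top,0).round(3),len(top),"range",top[:,:2].min(0).round(3),top[:,:2].max(0).round(3))
m=box((z>.006)&(z<.018)&(hsv[...,0]>12)&(hsv[...,1]>50),135,275,130,265)
X=W[m][:,:2].astype(np.float32);r=cv2.minAreaRect(X);print("board",r,cv2.boxPoints(r).round(3).tolist(),np.median(W[m][:,2]))
m=box((z>.055)&(z<.08),165,235,165,230);X=W[m]
n,l=cv2.connectedComponents(m.astype(np.uint8))
for i in range(1,n):
    Y=W[l==i]
    if len(Y)>30: q=cv2.minAreaRect(Y[:,:2].astype(np.float32));print("lying",len(Y),q,np.percentile(Y[:,2],95).round(3))
m=box(z>.15,170,270,120,220);X=W[m];print("bar",len(X),np.median(X,0).round(3));q=cv2.minAreaRect(X[:,:2].astype(np.float32));print(q)
p2,W2=cloud("side");
for nm,(u0,u1,v0,v1) in dict(A=(316,332,158,205),B=(328,342,140,182)).items():
    X=W2[v0:v1,u0:u1].reshape(-1,3);X=X[X[:,2]>.02];print("side",nm,np.median(X,0).round(3),X.min(0).round(3),X.max(0).round(3))
X=W2[156:164,155:280].reshape(-1,3);X=X[(X[:,2]>.15)&(X[:,0]<.9)];print("side bar",np.median(X,0).round(3),len(X))
if len(X): print(X[X[:,1].argmin()],X[X[:,1].argmax()])
E
```

```text
bench z 0.0004615649784714474
A 209 zmax 0.146 top med [ 0.446 -0.171  0.14 ] 65 range [ 0.434 -0.183] [ 0.457 -0.16 ]
B 258 zmax 0.146 top med [ 0.484 -0.302  0.14 ] 67 range [ 0.473 -0.314] [ 0.496 -0.292]
O1 182 zmax 0.144 top med [ 0.519 -0.103  0.14 ] 62 range [ 0.508 -0.116] [ 0.531 -0.092]
O2 218 zmax 0.144 top med [ 0.344 -0.151  0.141] 63 range [ 0.335 -0.162] [ 0.356 -0.14 ]
pot 482 zmax 0.21 top med [ 0.706 -0.173  0.096] 482 range [ 0.684 -0.21 ] [ 0.743 -0.144]
bowl 374 zmax 0.048 top med [ 0.652 -0.343  0.033] 374 range [ 0.597 -0.377] [ 0.692 -0.28 ]
board ((0.5504118204116821, 0.19471986591815948), (0.46344780921936035, 0.440946489572525), 88.8256607055664) [[0.32499998807907104, -0.03200000151991844], [0.765999972820282, -0.04100000113248825], [0.7760000228881836, 0.421999990940094], [0.33500000834465027, 0.4309999942779541]] 0.01252356943044922
lying 507 ((0.5563666820526123, 0.2281172275543213), (0.04050495848059654, 0.13982702791690826), 44.639915466308594) 0.073
lying 512 ((0.5052554607391357, 0.18077652156352997), (0.040402576327323914, 0.13893592357635498), 44.45209884643555) 0.073
bar 519 [0.605 0.125 0.203]
((0.6050944924354553, 0.12791717052459717), (0.33839067816734314, 0.012780711054801941), 43.985965728759766)
side A [ 0.44  -0.162  0.08 ] [ 0.424 -0.291  0.02 ] [ 0.496 -0.15   0.144]
side B [ 0.475 -0.292  0.096] [ 0.426 -0.318  0.021] [ 0.507 -0.162  0.144]
side bar [0.608 0.129 0.201] 577
[0.48851574 0.01135376 0.20464383] [0.71693207 0.23965442 0.19939015]
```

```bash
cat >> h.py <<'E'
from scipy.spatial.transform import Rotation as Ro
def pose(az,tilt):  # tool x azimuth when down, tilt of z toward x
    return Ro.from_euler('z',az,degrees=True)*Ro.from_euler('x',180,degrees=True)*Ro.from_euler('y',tilt,degrees=True)
def chain(wps,tcp=0.022):
    """wps: (grasp point xyz, az, tilt, back-off along z); prints tool-frame segments"""
    from rig import state
    s=state();o=s["orientation"];p=s["ee_pos"];R=Ro.from_quat([o[1],o[2],o[3],o[0]])
    print("t",round(s["time_s"],2),"p",p.round(4),"x",R.as_matrix()[:,0].round(3),"z",R.as_matrix()[:,2].round(3),"F",s["force"].round(2),"open",round(s["opening"],3),"q",s["q"].round(2))
    for g,az,ti,back in wps:
        R2=pose(az,ti);p2=np.array(g)+R2.apply([0,0,tcp-back])
        print("shift",R.inv().apply(p2-p).round(4),"rot",np.degrees((R.inv()*R2).as_rotvec()).round(1),"->",p2.round(3))
        p,R=p2,R2
E
python3 - <<'E'
from h import *
B=[.484,-.302,.052]
chain([([.34,-.5,.24],60,0,0),([.36,-.47,.2],60,35,0),(B,60,70,.115),(B,60,70,0)])
E
```

```text
t 0.1 p [ 0.2546 -0.5703  0.2304] x [ 0.913  0.408 -0.   ] z [-0.001  0.002 -1.   ] F [-0.25 -0.05 -0.59] open 0.999 q [ 1.09  0.38  0.02  1.37 -0.01  1.39 -0.05]
shift [ 0.1067 -0.0294  0.0124] rot [ -0.1  -0.  -35.9] -> [ 0.34  -0.5    0.218]
shift [0.0486 0.0023 0.036 ] rot [ 0. 35.  0.] -> [ 0.366 -0.459  0.182]
shift [0.0317 0.0234 0.1421] rot [ 0. 35. -0.] -> [ 0.44  -0.378  0.084]
shift [0.    0.    0.115] rot [0. 0. 0.] -> [ 0.494 -0.284  0.044]
```

>>> {"op": "drive_tool", "data": {"commands": [[[0.05,-0.015,0.006],[0,0,-8],1],[[0.107,-0.029,0.012],[0,0,-16],1],[[0.107,-0.029,0.012],[0,0,-24],1],[[0.107,-0.029,0.012],[0,0,-32],1],[[0.107,-0.029,0.012],[0,0,-36],1]]}}

```text
time_s: 0.6
ee_pos: [0.3413, -0.4996, 0.2187]
orientation: [-0.001, 0.864, 0.504, 0.0]
force: [-0.7, 0.1, 0.5]
opening: 1.004
gripper_force: 0.0
```

>>> {"op": "drive_tool", "data": {"commands": [[[0.01,0,0.007],[0,7,0],1],[[0.02,0,0.014],[0,14,0],1],[[0.03,0.001,0.022],[0,21,0],1],[[0.04,0.002,0.029],[0,28,0],1],[[0.049,0.002,0.036],[0,35,0],1]]}}

```text
time_s: 1.1
ee_pos: [0.3671, -0.4592, 0.1834]
orientation: [-0.151, 0.825, 0.477, 0.263]
force: [0.8, -0.5, -0.0]
opening: 0.999
gripper_force: 0.0
```

```bash
python3 - <<'E'
from h import *
B=[.484,-.302,.052]
chain([(B,60,70,.115),(B,60,70,0)])
E
```

```text
t 1.1 p [ 0.3671 -0.4592  0.1834] x [0.407 0.708 0.577] z [ 0.289  0.5   -0.816] F [ 0.78 -0.47 -0.04] open 0.999 q [ 1.26  0.6  -0.2   1.31 -0.4   1.59  0.62]
shift [0.03   0.0226 0.1432] rot [ 0.  34.7  0.1] -> [ 0.44  -0.378  0.084]
shift [0.    0.    0.115] rot [0. 0. 0.] -> [ 0.494 -0.284  0.044]
```

>>> {"op": "drive_tool", "data": {"commands": [[[0.006,0.005,0.028],[0,7,0],1],[[0.012,0.009,0.057],[0,14,0],1],[[0.018,0.014,0.086],[0,21,0],1],[[0.024,0.018,0.114],[0,28,0],1],[[0.03,0.023,0.143],[0,35,0],1]]}}

```text
time_s: 1.6
ee_pos: [0.4399, -0.3786, 0.0825]
orientation: [-0.287, 0.709, 0.409, 0.498]
force: [0.3, -0.8, -0.1]
opening: 1.003
gripper_force: 0.0
```

```bash
python3 - <<'E'
from h import *
from rig import camera
import cv2
B=[.484,-.302,.052]
chain([(B,60,70,0)])
p,d=camera("wrist");cv2.imwrite("pics/w1.png",p[:,:,::-1])
E
```

```text
t 1.6 p [ 0.4399 -0.3786  0.0825] x [0.169 0.293 0.941] z [ 0.471  0.814 -0.338] F [ 0.26 -0.79 -0.08] open 1.003 q [ 1.34  1.   -0.32  1.31 -0.69  1.65  0.77]
shift [ 0.0011 -0.0003  0.1155] rot [ 0.1 -0.2 -0. ] -> [ 0.494 -0.284  0.044]
```

View pics/w1.png

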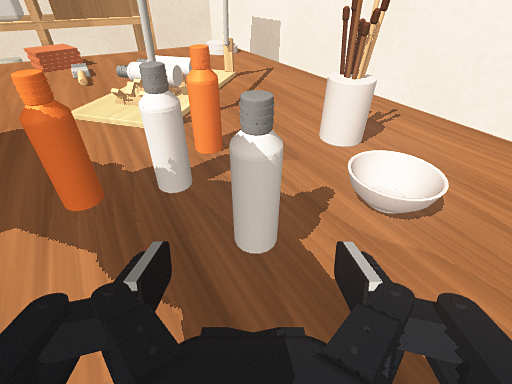

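Bottle_b is at (256,190), centred between the fingers at about x = 150 and 355, and the path to it is clear.

>>> {"op": "drive_tool", "data": {"commands": [[[0,0,0.025],[0,0,0],1],[[0,0,0.05],[0,0,0],1],[[0,0,0.075],[0,0,0],1],[[0,0,0.1],[0,0,0],1],[[0.001,0,0.115],[0,0,0],1]]}}

```text
time_s: 2.15
ee_pos: [0.4946, -0.2825, 0.045]
orientation: [-0.288, 0.709, 0.411, 0.496]
force: [-0.2, 0.9, 0.1]
opening: 1.002
gripper_force: 0.0
```

>>> {"op": "drive_tool", "data": {"commands": [[[0,0,0],[0,0,0],0.6],[[0,0,0],[0,0,0],0.3],[[0,0,0],[0,0,0],0.3],[[0,0,0],[0,0,0],0.2],[[0,0,0],[0,0,0],0.2]], "grip_force": 60}}

```text
time_s: 2.65
ee_pos: [0.4939, -0.2859, 0.0453]
orientation: [-0.286, 0.71, 0.41, 0.497]
force: [-0.5, -2.7, 3.2]
opening: 0.472
gripper_force: 60.0
```

>>> {"op": "drive_tool", "data": {"commands": [[[0,0,0],[0,0,0],0.2],[[0,0,0],[0,0,0],0.2],[[0,0,0],[0,0,0],0.2]]}}

```text
time_s: 2.95
ee_pos: [0.4942, -0.2846, 0.0453]
orientation: [-0.287, 0.709, 0.41, 0.497]
force: [-0.7, -2.7, 3.5]
opening: 0.477
gripper_force: 60.0
```

```bash
python3 - <<'E'
from h import *
C=np.array([.620,.263,.05])
chain([([.48,-.3,.12],60,70,0),([.46,-.22,.24],80,40,0),([.45,-.0,.30],105,10,0),([.5,.15,.27],134,-20,0),(C+[0,0,.13],134,-20,0),(C+[0,0,.02],134,-20,0)])
E
```

```text
t 2.95 p [ 0.4942 -0.2846  0.0453] x [0.17  0.296 0.94 ] z [ 0.47   0.814 -0.342] F [-0.65 -2.67  3.46] open 0.477 q [ 1.26  0.97 -0.37  1.5  -0.75  1.44  0.82]
shift [ 0.0632 -0.0046 -0.0228] rot [-0. -0.  0.] -> [ 0.49  -0.282  0.112]
shift [ 0.1217 -0.0622  0.0109] rot [ 16.6 -29.7 -11.6] -> [ 0.462 -0.206  0.223]
shift [ 0.1919 -0.0497  0.089 ] rot [ 10.7 -29.5 -22.9] -> [0.449 0.004 0.278]
shift [0.1147 0.0908 0.0497] rot [ -2.6 -29.4 -29.2] -> [0.505 0.145 0.249]
shift [0.0288 0.1648 0.0853] rot [0. 0. 0.] -> [0.625 0.258 0.159]
shift [ 0.0376 -0.      0.1034] rot [0. 0. 0.] -> [0.625 0.258 0.049]
```

>>> {"op": "drive_tool", "data": {"commands": [[[0.02,-0.001,-0.007],[0,0,0],0.2],[[0.04,-0.003,-0.015],[0,0,0],0.2],[[0.063,-0.005,-0.023],[0,0,0],0.2]]}}

```text
time_s: 3.25
ee_pos: [0.4891, -0.2811, 0.1114]
orientation: [-0.288, 0.709, 0.409, 0.496]
force: [-0.6, 0.1, -1.1]
opening: 0.47
gripper_force: 60.4
```

>>> {"op": "drive_tool", "data": {"commands": [[[0.024,-0.012,0.002],[3.3,-5.9,-2.3],0.2],[[0.048,-0.024,0.004],[6.6,-11.8,-4.6],0.2],[[0.072,-0.036,0.006],[9.9,-17.8,-6.9],0.2],[[0.096,-0.05,0.008],[13.2,-23.8,-9.2],0.2],[[0.122,-0.062,0.011],[16.6,-29.7,-11.6],0.2]]}}

```text
time_s: 3.75
ee_pos: [0.4611, -0.2055, 0.2232]
orientation: [-0.219, 0.72, 0.605, 0.259]
force: [0.1, -0.1, -1.2]
opening: 0.479
gripper_force: 60.5
```

>>> {"op": "drive_tool", "data": {"commands": [[[0.038,-0.01,0.018],[2.1,-5.9,-4.6],0.2],[[0.076,-0.02,0.036],[4.3,-11.8,-9.2],0.2],[[0.114,-0.03,0.054],[6.4,-17.7,-13.8],0.2],[[0.152,-0.04,0.072],[8.5,-23.6,-18.4],0.2],[[0.192,-0.05,0.089],[10.7,-29.5,-22.9],0.2]]}}

```text
time_s: 4.25
ee_pos: [0.4471, 0.0055, 0.2783]
orientation: [-0.068, 0.605, 0.792, 0.051]
force: [1.5, 0.2, -2.1]
opening: 0.477
gripper_force: 60.7
```

```bash
python3 - <<'E'
from h import *
C=np.array([.620,.263,.05])
chain([([.5,.15,.27],134,-20,0),(C+[0,0,.13],134,-20,0),(C+[0,0,.02],134,-20,0)])
E
```

```text
t 4.25 p [0.4471 0.0055 0.2783] x [-0.259  0.951  0.169] z [-0.046  0.162 -0.986] F [ 1.54  0.21 -2.14] open 0.477 q [ 0.68  0.06 -0.65  1.69 -0.13  1.46  0.31]
shift [0.1123 0.0927 0.0485] rot [ -2.7 -29.1 -28.9] -> [0.505 0.145 0.249]
shift [0.0288 0.1648 0.0853] rot [0. 0. 0.] -> [0.625 0.258 0.159]
shift [ 0.0376 -0.      0.1034] rot [0. 0. 0.] -> [0.625 0.258 0.049]
```

>>> {"op": "drive_tool", "data": {"commands": [[[0.023,0.018,0.01],[-0.5,-5.8,-5.8],0.2],[[0.046,0.036,0.02],[-1.1,-11.7,-11.6],0.2],[[0.069,0.054,0.03],[-1.6,-17.5,-17.4],0.2],[[0.092,0.073,0.04],[-2.1,-23.4,-23.2],0.2],[[0.113,0.092,0.049],[-2.7,-29.2,-29],0.2]]}}

```text
time_s: 4.75
ee_pos: [0.5056, 0.1456, 0.2495]
orientation: [0.162, 0.383, 0.907, -0.067]
force: [0.5, -1.3, -2.3]
opening: 0.473
gripper_force: 60.8
```

>>> {"op": "drive_tool", "data": {"commands": [[[0.006,0.033,0.017],[0,0,0],0.2],[[0.012,0.066,0.034],[0,0,0],0.2],[[0.018,0.099,0.051],[0,0,0],0.2],[[0.024,0.132,0.068],[0,0,0],0.2],[[0.029,0.165,0.085],[0,0,0],0.2]]}}

```text
time_s: 5.25
ee_pos: [0.6259, 0.258, 0.158]
orientation: [0.159, 0.385, 0.907, -0.067]
force: [0.4, -0.2, -0.9]
opening: 0.478
gripper_force: 60.9
```

```bash
python3 - <<'E'
from h import *
from rig import camera
C=np.array([.620,.263,.05])
chain([(C+[0,0,.13],134,-20,0),(C+[0,0,.02],134,-20,0)])
a,_=camera("wrist");b,_=camera("side")
cv2.imwrite("pics/c2.png",np.hstack([cv2.resize(a,(400,300)),cv2.resize(b[100:300,80:347],(400,300))])[:,:,::-1])
E
```

```text
t 5.25 p [0.6259 0.258  0.158 ] x [-0.653  0.678 -0.339] z [ 0.236 -0.244 -0.941] F [ 0.41 -0.19 -0.89] open 0.478 q [-0.07  0.61 -0.83  1.42  0.8   1.37 -0.24]
shift [-0.0003 -0.0008 -0.0013] rot [ 0.  -0.2 -0.1] -> [0.625 0.258 0.159]
shift [ 0.0376 -0.      0.1034] rot [0. 0. 0.] -> [0.625 0.258 0.049]
```

View pics/c2.png

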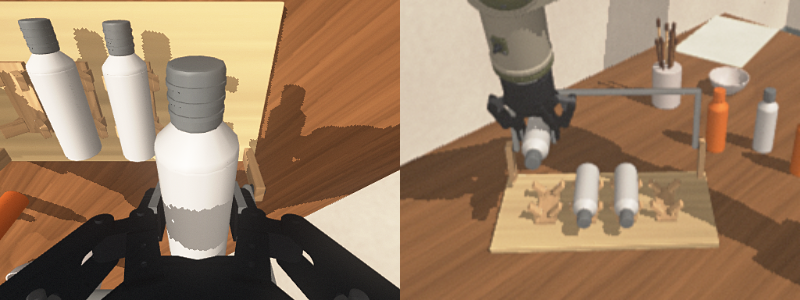

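Left, the bottle is held upright in the wrist view at (197,160) with its cap up the picture. Right, the side view shows it above the left empty cradle at (545,200), cap toward the robot. It is aligned, so I'm lowering it.

>>> {"op": "drive_tool", "data": {"commands": [[[0.008,-0.001,0.023],[0,0,0],0.2],[[0.017,-0.001,0.046],[0,0,0],0.2],[[0.025,-0.001,0.069],[0,0,0],0.2],[[0.034,-0.001,0.094],[0,0,0],0.2],[[0.036,-0.001,0.1],[0,0,0],0.2]]}}

```text
time_s: 5.85
ee_pos: [0.6233, 0.2549, 0.0505]
orientation: [0.158, 0.385, 0.907, -0.068]
force: [-0.8, -0.7, -1.8]
opening: 0.477
gripper_force: 61.2
```

>>> {"op": "drive_tool", "data": {"commands": [[[0,0,0],[0,0,0],0.2],[[0.001,0,0.003],[0,0,0],0.2],[[0.002,0,0.006],[0,0,0],0.2],[[0.003,0,0.008],[0,0,0],0.2]]}}

```text
time_s: 6.25
ee_pos: [0.6259, 0.2568, 0.0464]
orientation: [0.16, 0.386, 0.906, -0.066]
force: [-0.6, -0.1, -1.8]
opening: 0.476
gripper_force: 61.2
```

```bash
python3 - <<'E'
from h import *
from rig import camera,state
C=np.array([.620,.263,.05])
chain([(C,134,-20,0)]);print(state()["ft_torque"])
a,_=camera("side")
cv2.imwrite("pics/c3.png",cv2.resize(a[180:280,120:300],(720,400),interpolation=cv2.INTER_CUBIC)[:,:,::-1])
E
```

```text
t 6.25 p [0.6259 0.2568 0.0464] x [-0.651  0.679 -0.34 ] z [ 0.239 -0.242 -0.94 ] F [-0.6  -0.1  -1.76] open 0.476 q [-0.09  0.72 -0.77  1.53  0.9   1.21 -0.36]
shift [ 0.0068 -0.      0.0157] rot [ 0.2 -0.1 -0.2] -> [0.625 0.258 0.029]
[0.3425799  0.3381698  0.04276103]
```

View pics/c3.png

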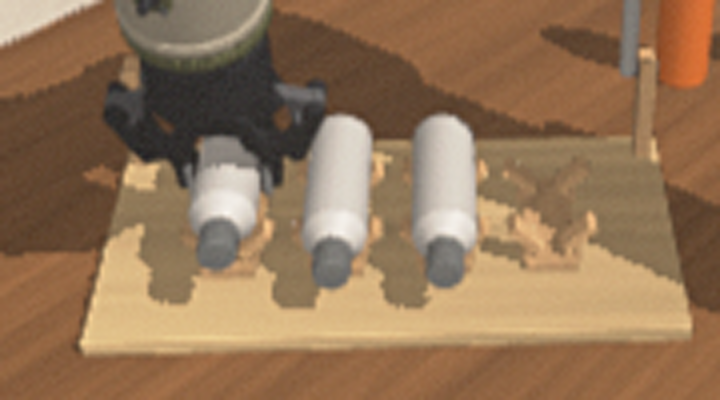

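The bottle is over the left cradle with its cap at (217,245), in line with the row, and still about 15 mm high. I'll continue in small steps.

>>> {"op": "drive_tool", "data": {"commands": [[[0.001,0,0.003],[0,0,0],0.2],[[0.002,0,0.006],[0,0,0],0.2],[[0.003,0,0.008],[0,0,0],0.2],[[0.004,0,0.01],[0,0,0],0.2],[[0.004,0,0.011],[0,0,0],0.2]]}}

```text
time_s: 6.8
ee_pos: [0.6252, 0.2567, 0.0333]
orientation: [0.159, 0.386, 0.906, -0.066]
force: [0.3, 0.1, -1.7]
opening: 0.469
gripper_force: 61.2
```

>>> {"op": "drive_tool", "data": {"commands": [[[0.0003,0,0.001],[0,0,0],0.2],[[0.0007,0,0.002],[0,0,0],0.2],[[0.0007,0,0.002],[0,0,0],0.2]]}}

```text
time_s: 7.1
ee_pos: [0.6255, 0.2567, 0.0316]
orientation: [0.159, 0.386, 0.906, -0.066]
force: [0.6, 1.2, -1.7]
opening: 0.472
gripper_force: 61.2
```

>>> {"op": "drive_tool", "data": {"commands": [[[0.0003,0,0.001],[0,0,0],0.2],[[0.0007,0,0.002],[0,0,0],0.2],[[0.0007,0,0.002],[0,0,0],0.2]]}}

```text
time_s: 7.4
ee_pos: [0.6262, 0.2573, 0.0304]
orientation: [0.16, 0.386, 0.906, -0.065]
force: [2.9, 1.2, 2.8]
opening: 0.476
gripper_force: 61.8
```

>>> {"op": "drive_tool", "data": {"commands": [[[0.0003,0,0.001],[0,0,0],0.2],[[0.0004,0,0.0012],[0,0,0],0.2],[[0.0004,0,0.0012],[0,0,0],0.2]]}}

```text
time_s: 7.7
ee_pos: [0.6265, 0.2574, 0.03]
orientation: [0.16, 0.386, 0.906, -0.065]
force: [0.0, 1.5, 9.2]
opening: 0.473
gripper_force: 62.4
```

```bash
python3 - <<'E'
from h import *
from rig import state
chain([]);print(state()["ft_torque"])
E
```

```text
t 7.7 p [0.6265 0.2574 0.03  ] x [-0.65   0.679 -0.34 ] z [ 0.24  -0.241 -0.94 ] F [0.   1.49 9.19] open 0.473 q [-0.1   0.74 -0.76  1.54  0.92  1.18 -0.38]
[ 0.05353917 -0.11587129 -0.03386465]
```

>>> {"op": "drive_tool", "data": {"commands": [[[0,0,0],[0,0,0],0.5],[[0,0,0],[0,0,0],0.55],[[0,0,0],[0,0,0],0.6],[[0,0,0],[0,0,0],0.6],[[0,0,0],[0,0,0],0.6]]}}

```text
time_s: 8.2
ee_pos: [0.6251, 0.2563, 0.0278]
orientation: [0.159, 0.386, 0.906, -0.066]
force: [0.2, -0.3, -0.1]
opening: 0.602
gripper_force: 0.0
```

```bash
python3 - <<'E'
from h import *
from rig import camera
chain([])
a,_=camera("wrist");b,_=camera("side")
cv2.imwrite("pics/c4.png",np.hstack([cv2.resize(a,(400,300)),cv2.resize(b[180:280,120:253],(400,300))])[:,:,::-1])
E
```

```text
t 8.2 p [0.6251 0.2563 0.0278] x [-0.651  0.679 -0.339] z [ 0.237 -0.243 -0.941] F [ 0.24 -0.32 -0.09] open 0.602 q [-0.1   0.74 -0.75  1.54  0.92  1.18 -0.38]
```

View pics/c4.png

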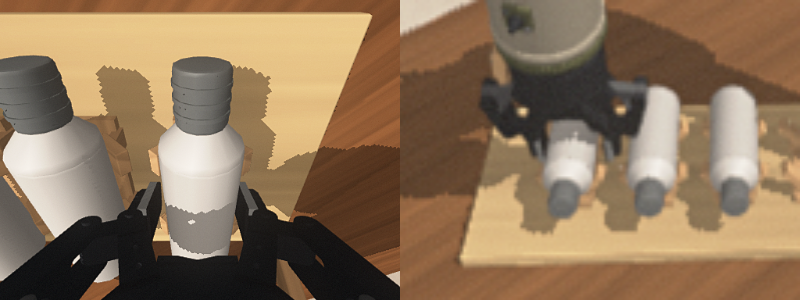

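The bottle sits in line with its neighbours, caps at (562,200), (648,197) and (733,195) on the right. Next I retreat and plan the route to bottle_a.

>>> {"op": "drive_tool", "data": {"commands": [[[0,0,-0.025],[0,0,0],0.6],[[0,0,-0.055],[0,0,0],0.6],[[0,0,-0.095],[0,0,0],0.6],[[0,0,-0.14],[0,0,0],0.6],[[0,0,-0.18],[0,0,0],0.6]]}}

```text
time_s: 8.8
ee_pos: [0.582, 0.301, 0.1996]
orientation: [0.159, 0.386, 0.906, -0.066]
force: [1.2, 0.4, 0.0]
opening: 0.604
gripper_force: 0.0
```

```bash
python3 - <<'E'
from h import *
from rig import camera,get_calibration
A=[.446,-.171,.052]
np.savez("top.npz",p=(r:=camera("top"))[0],d=r[1],**get_calibration("top"))
p,W=cloud("top");m=np.zeros((384,512),bool);m[215:240,310:335]=True;X=W[m&(W[...,2]>.125)];print("A",np.median(X,0).round(3),len(X))
chain([([.47,.12,.27],110,0,0),([.42,-.09,.28],85,10,0),([.38,-.26,.26],70,20,0),([.36,-.36,.2],70,50,0),(A,70,70,.13),(A,70,70,0)])
E
```

```text
A [ 0.446 -0.171  0.14 ] 65
t 8.85 p [0.5816 0.3054 0.2068] x [-0.651  0.679 -0.339] z [ 0.245 -0.235 -0.941] F [0.23 3.54 5.33] open 0.598 q [-0.14  0.56 -0.86  1.4   0.76  1.46 -0.29]
shift [-0.067  -0.2087 -0.0224] rot [ 4.9 19.4 23.7] -> [0.47  0.12  0.248]
shift [-0.1768 -0.1172 -0.0103] rot [-2.2  9.8 24.9] -> [ 0.42  -0.086  0.258]
shift [-0.1701 -0.0231 -0.0107] rot [-3.9  9.9 14.5] -> [ 0.383 -0.253  0.239]
shift [-0.1043  0.0154  0.019 ] rot [-0. 30. -0.] -> [ 0.366 -0.344  0.186]
shift [-0.0172  0.0162  0.1302] rot [ 0. 20.  0.] -> [ 0.411 -0.266  0.089]
shift [0.   0.   0.13] rot [0. 0. 0.] -> [ 0.453 -0.152  0.044]
```

>>> {"op": "drive_tool", "data": {"commands": [[[-0.014,-0.042,-0.005],[1,4,4.8],1],[[-0.027,-0.084,-0.01],[2,8,9.5],1],[[-0.04,-0.126,-0.014],[3,12,14.2],1],[[-0.054,-0.168,-0.019],[4,16,19],1],[[-0.067,-0.209,-0.023],[4.9,19.4,23.7],1]]}}

```text
time_s: 9.35
ee_pos: [0.4696, 0.1141, 0.2415]
orientation: [-0.002, 0.577, 0.817, -0.004]
force: [0.1, -1.8, 1.0]
opening: 0.998
gripper_force: 0.0
```

>>> {"op": "drive_tool", "data": {"commands": [[[-0.035,-0.023,-0.002],[-0.4,2,5],1],[[-0.07,-0.046,-0.004],[-0.9,4,10],1],[[-0.106,-0.07,-0.006],[-1.3,6,15],1],[[-0.14,-0.094,-0.008],[-1.8,8,20],1],[[-0.177,-0.117,-0.01],[-2.2,9.8,24.9],1]]}}

```text
time_s: 9.85
ee_pos: [0.4193, -0.0921, 0.2534]
orientation: [-0.058, 0.737, 0.671, 0.06]
force: [0.6, -0.9, -0.2]
opening: 1.0
gripper_force: 0.0
```

>>> {"op": "drive_tool", "data": {"commands": [[[-0.034,-0.005,-0.002],[-0.8,2,2.9],1],[[-0.068,-0.01,-0.004],[-1.6,4,5.8],1],[[-0.102,-0.014,-0.006],[-2.3,6,8.7],1],[[-0.136,-0.018,-0.008],[-3.1,8,11.6],1],[[-0.17,-0.023,-0.011],[-3.9,9.9,14.5],1]]}}

```text
time_s: 10.35
ee_pos: [0.3813, -0.2585, 0.2356]
orientation: [-0.098, 0.809, 0.563, 0.138]
force: [0.1, 0.9, -0.5]
opening: 1.002
gripper_force: 0.0
```

>>> {"op": "drive_tool", "data": {"commands": [[[-0.021,0.003,0.004],[0,6,0],1],[[-0.042,0.006,0.008],[0,12,0],1],[[-0.063,0.009,0.012],[0,18,0],1],[[-0.084,0.012,0.016],[0,24,0],1],[[-0.104,0.015,0.019],[0,30,0],1]]}}

```text
time_s: 10.85
ee_pos: [0.3637, -0.3498, 0.1827]
orientation: [-0.241, 0.745, 0.519, 0.343]
force: [-0.1, -0.8, 0.4]
opening: 0.999
gripper_force: 0.0
```

```bash
python3 - <<'E'
from h import *
A=[.446,-.171,.052]
chain([(A,70,70,.13),(A,70,70,0)])
E
```

```text
t 10.85 p [ 0.3637 -0.3498  0.1827] x [0.226 0.607 0.762] z [ 0.262  0.715 -0.648] F [-0.07 -0.84  0.39] open 0.999 q [ 1.37  0.63 -0.39  1.44 -0.44  1.67  0.72]
shift [-0.01    0.0161  0.1329] rot [ 0.1 20.4 -0.3] -> [ 0.411 -0.266  0.089]
shift [0.   0.   0.13] rot [0. 0. 0.] -> [ 0.453 -0.152  0.044]
```

>>> {"op": "drive_tool", "data": {"commands": [[[-0.002,0.003,0.027],[0,4,0],1],[[-0.004,0.006,0.053],[0,8,0],1],[[-0.006,0.01,0.08],[0,12,0],1],[[-0.008,0.013,0.106],[0,16,0],1],[[-0.01,0.016,0.133],[0,20.4,-0.3],1]]}}

```text
time_s: 11.35
ee_pos: [0.4118, -0.265, 0.0884]
orientation: [-0.328, 0.671, 0.47, 0.47]
force: [0.3, -0.2, 0.3]
opening: 0.996
gripper_force: 0.0
```

```bash
python3 - <<'E'
from h import *
from rig import camera
A=[.446,-.171,.052]
chain([(A,70,70,0)])
p,d=camera("wrist");cv2.imwrite("pics/w5.png",p[:,:,::-1])
E
```

```text
t 11.35 p [ 0.4118 -0.265   0.0884] x [0.117 0.323 0.939] z [ 0.323  0.882 -0.343] F [ 0.35 -0.24  0.28] open 0.996 q [ 1.36  0.9  -0.44  1.54 -0.58  1.59  0.83]
shift [ 0.0002 -0.0002  0.1284] rot [0.1 0.1 0.1] -> [ 0.453 -0.152  0.044]
```

View pics/w5.png

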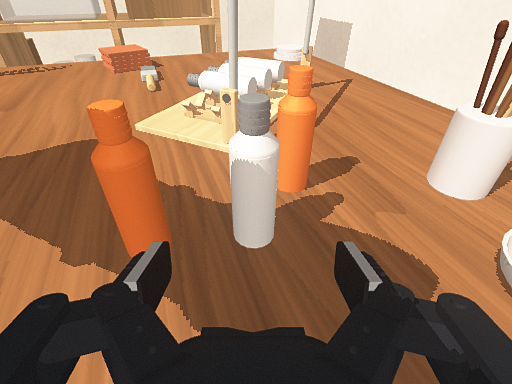

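Bottle_a is at (255,185), centred between the fingers. The orange bottles at (135,180) and (296,130) are clear of them.

>>> {"op": "drive_tool", "data": {"commands": [[[0,0,0.028],[0,0,0],1],[[0,0,0.056],[0,0,0],1],[[0,0,0.084],[0,0,0],1],[[0,0,0.112],[0,0,0],1],[[0,0,0.128],[0,0,0],1]]}}

```text
time_s: 11.9
ee_pos: [0.4528, -0.1505, 0.0451]
orientation: [-0.328, 0.671, 0.471, 0.468]
force: [0.0, -0.2, 0.2]
opening: 1.002
gripper_force: 0.0
```

>>> {"op": "drive_tool", "data": {"commands": [[[0,0,0],[0,0,0],0.6],[[0,0,0],[0,0,0],0.3],[[0,0,0],[0,0,0],0.3],[[0,0,0],[0,0,0],0.2],[[0,0,0],[0,0,0],0.2]], "grip_force": 60}}

```text
time_s: 12.4
ee_pos: [0.4528, -0.1537, 0.0452]
orientation: [-0.327, 0.672, 0.47, 0.469]
force: [-0.3, -2.4, 2.5]
opening: 0.474
gripper_force: 60.0
```

>>> {"op": "drive_tool", "data": {"commands": [[[0,0,0],[0,0,0],0.2],[[0,0,0],[0,0,0],0.2],[[0,0,0],[0,0,0],0.2]]}}

```text
time_s: 12.7
ee_pos: [0.4529, -0.1526, 0.0452]
orientation: [-0.328, 0.672, 0.47, 0.469]
force: [0.8, -3.1, 4.4]
opening: 0.475
gripper_force: 60.0
```

```bash
python3 - <<'E'
from h import *
C=np.array([.469,.117,.05])
chain([([.44,-.17,.14],70,70,0),([.42,-.12,.27],90,40,0),([.43,-.02,.29],112,10,0),(C+[0,0,.2],134,-20,0),(C+[0,0,.02],134,-20,0)])
E
```

```text
t 12.7 p [ 0.4529 -0.1526  0.0452] x [0.117 0.325 0.939] z [ 0.322  0.882 -0.345] F [ 0.79 -3.05  4.41] open 0.475 q [ 1.28  0.9  -0.5   1.74 -0.65  1.34  0.88]
shift [ 0.0819 -0.006  -0.0301] rot [0.1 0.2 0.1] -> [ 0.447 -0.151  0.132]
shift [ 0.1246 -0.0407 -0.0105] rot [ 16.6 -29.7 -11.6] -> [ 0.42  -0.106  0.253]
shift [0.0782 0.0086 0.0458] rot [  9.4 -29.6 -20.2] -> [ 0.429 -0.016  0.268]
shift [0.0933 0.0903 0.0561] rot [ -1.9 -29.6 -22.2] -> [0.474 0.112 0.229]
shift [ 0.0616 -0.      0.1691] rot [0. 0. 0.] -> [0.474 0.112 0.049]
```

>>> {"op": "drive_tool", "data": {"commands": [[[0.02,-0.001,-0.007],[0,0,0],0.2],[[0.05,-0.004,-0.018],[0,0,0],0.2],[[0.082,-0.006,-0.03],[0,0,0],0.2]]}}

```text
time_s: 13.0
ee_pos: [0.4461, -0.1492, 0.1322]
orientation: [-0.329, 0.672, 0.47, 0.469]
force: [-0.1, -1.2, -1.7]
opening: 0.472
gripper_force: 60.5
```

>>> {"op": "drive_tool", "data": {"commands": [[[0.025,-0.008,-0.002],[3.3,-5.9,-2.3],0.2],[[0.05,-0.016,-0.004],[6.6,-11.8,-4.6],0.2],[[0.075,-0.024,-0.006],[9.9,-17.8,-6.9],0.2],[[0.1,-0.032,-0.008],[13.2,-23.8,-9.2],0.2],[[0.125,-0.041,-0.01],[16.6,-29.7,-11.6],0.2]]}}

```text
time_s: 13.5
ee_pos: [0.4192, -0.104, 0.2536]
orientation: [-0.24, 0.665, 0.666, 0.238]
force: [0.5, -1.4, -1.0]
opening: 0.476
gripper_force: 60.5
```

>>> {"op": "drive_tool", "data": {"commands": [[[0.016,0.002,0.009],[1.9,-5.9,-4],0.2],[[0.031,0.003,0.018],[3.8,-11.8,-8.1],0.2],[[0.047,0.005,0.027],[5.6,-17.8,-12.1],0.2],[[0.063,0.007,0.037],[7.5,-23.7,-16.2],0.2],[[0.078,0.009,0.046],[9.4,-29.6,-20.2],0.2]]}}

```text
time_s: 14.0
ee_pos: [0.4285, -0.014, 0.2675]
orientation: [-0.07, 0.555, 0.827, 0.045]
force: [0.7, 0.5, -1.3]
opening: 0.474
gripper_force: 60.6
```

>>> {"op": "drive_tool", "data": {"commands": [[[0.019,0.018,0.011],[-0.4,-5.9,-4.4],0.2],[[0.037,0.036,0.022],[-0.8,-11.8,-8.9],0.2],[[0.056,0.054,0.034],[-1.1,-17.8,-13.3],0.2],[[0.075,0.072,0.045],[-1.5,-23.7,-17.8],0.2],[[0.093,0.09,0.056],[-1.9,-29.6,-22.2],0.2]]}}

```text
time_s: 14.5
ee_pos: [0.4741, 0.1141, 0.2282]
orientation: [0.163, 0.382, 0.907, -0.07]
force: [0.3, -0.6, -2.2]
opening: 0.476
gripper_force: 60.8
```

```bash
python3 - <<'E'
from h import *
C=np.array([.469,.117,.05])
chain([(C+[0,0,.18],134,-20,0),(C+[0,0,.02],134,-20,0)])
E
```

```text
t 14.5 p [0.4741 0.1141 0.2282] x [-0.656  0.67  -0.349] z [ 0.242 -0.251 -0.937] F [ 0.3  -0.58 -2.18] open 0.476 q [ 0.54  0.06 -1.11  1.85  0.43  1.22  0.06]
shift [ 0.0048 -0.0016  0.0184] rot [-0.   0.4  0.4] -> [0.474 0.112 0.209]
shift [ 0.0547 -0.      0.1504] rot [0. 0. 0.] -> [0.474 0.112 0.049]
```

>>> {"op": "drive_tool", "data": {"commands": [[[0.014,-0.001,0.038],[0,0.4,0.4],0.2],[[0.028,-0.001,0.076],[0,0.4,0.4],0.2],[[0.042,-0.001,0.114],[0,0.4,0.4],0.2],[[0.056,-0.001,0.15],[0,0.4,0.4],0.2],[[0.06,-0.001,0.164],[0,0.4,0.4],0.2]]}}

```text
time_s: 15.0
ee_pos: [0.4698, 0.1108, 0.0491]
orientation: [0.154, 0.386, 0.907, -0.069]
force: [-1.0, 0.1, -0.6]
opening: 0.476
gripper_force: 61.0
```

>>> {"op": "drive_tool", "data": {"commands": [[[0,0,0],[0,0,0],0.2],[[0,0,0],[0,0,0],0.2]]}}

```text
time_s: 15.2
ee_pos: [0.4728, 0.112, 0.0537]
orientation: [0.157, 0.387, 0.906, -0.067]
force: [0.8, -0.2, -0.5]
opening: 0.475
gripper_force: 61.0
```

```bash
python3 - <<'E'
from h import *
from rig import camera
C=np.array([.469,.117,.05])
chain([(C,134,-20,0)])
a,_=camera("side")
cv2.imwrite("pics/c6.png",cv2.resize(a[180:280,120:300],(720,400),interpolation=cv2.INTER_CUBIC)[:,:,::-1])
E
```

```text
t 15.2 p [0.4728 0.112  0.0537] x [-0.652  0.68  -0.336] z [ 0.232 -0.243 -0.942] F [ 0.76 -0.2  -0.52] open 0.475 q [ 0.34  0.36 -1.    2.06  0.8   1.   -0.35]
shift [0.007  0.0008 0.0234] rot [-0.1 -0.4 -0.2] -> [0.474 0.112 0.029]
```

View pics/c6.png

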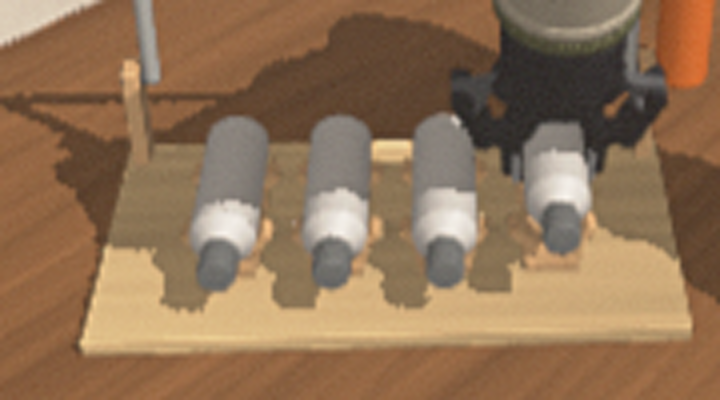

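The first bottle lies level with its neighbours, cap at (218,265). The second is above the last cradle with its cap at (562,228).

>>> {"op": "drive_tool", "data": {"commands": [[[0.001,0,0.004],[0,0,0],0.2],[[0.003,0.001,0.008],[0,0,0],0.2],[[0.004,0.001,0.012],[0,0,0],0.2],[[0.005,0.001,0.016],[0,0,0],0.2],[[0.006,0.001,0.019],[0,0,0],0.2]]}}

```text
time_s: 15.75
ee_pos: [0.4743, 0.1116, 0.0334]
orientation: [0.157, 0.387, 0.906, -0.067]
force: [-0.5, -0.5, -1.6]
opening: 0.474
gripper_force: 61.0
```

>>> {"op": "drive_tool", "data": {"commands": [[[0.0003,0,0.001],[0,0,0],0.2],[[0.0007,0,0.002],[0,0,0],0.2],[[0.0007,0,0.002],[0,0,0],0.2]]}}

```text
time_s: 16.05
ee_pos: [0.4743, 0.1118, 0.0315]
orientation: [0.157, 0.387, 0.906, -0.067]
force: [0.1, -0.9, -2.4]
opening: 0.476
gripper_force: 61.0
```

>>> {"op": "drive_tool", "data": {"commands": [[[0.0003,0,0.001],[0,0,0],0.2],[[0.0005,0,0.0015],[0,0,0],0.2],[[0.0005,0,0.0015],[0,0,0],0.2]]}}

```text
time_s: 16.35
ee_pos: [0.4746, 0.1118, 0.0301]
orientation: [0.157, 0.387, 0.906, -0.067]
force: [0.8, 0.2, -1.9]
opening: 0.475
gripper_force: 61.0
```

>>> {"op": "drive_tool", "data": {"commands": [[[0.0003,0,0.001],[0,0,0],0.2],[[0.0005,0,0.0015],[0,0,0],0.2],[[0.0005,0,0.0015],[0,0,0],0.2]]}}

```text
time_s: 16.65
ee_pos: [0.475, 0.1121, 0.0293]
orientation: [0.158, 0.387, 0.906, -0.067]
force: [-2.4, 0.0, 7.1]
opening: 0.475
gripper_force: 62.1
```

>>> {"op": "drive_tool", "data": {"commands": [[[0.0002,0,0.0005],[0,0,0],0.2],[[0.0003,0,0.001],[0,0,0],0.2],[[0.0003,0,0.001],[0,0,0],0.2]]}}

```text
time_s: 16.95
ee_pos: [0.4751, 0.1121, 0.0292]
orientation: [0.158, 0.387, 0.906, -0.068]
force: [-8.9, -1.6, 20.9]
opening: 0.472
gripper_force: 63.5
```

>>> {"op": "drive_tool", "data": {"commands": [[[0,0,0],[0,0,0],0.5],[[0,0,0],[0,0,0],0.55],[[0,0,0],[0,0,0],0.6],[[0,0,0],[0,0,0],0.6],[[0,0,0],[0,0,0],0.6]]}}

```text
time_s: 17.45
ee_pos: [0.4744, 0.1116, 0.0273]
orientation: [0.157, 0.387, 0.906, -0.067]
force: [-0.8, 0.6, 0.2]
opening: 0.6
gripper_force: 0.0
```

>>> {"op": "drive_tool", "data": {"commands": [[[0,0,-0.025],[0,0,0],0.6],[[0,0,-0.055],[0,0,0],0.6],[[0,0,-0.095],[0,0,0],0.6],[[0,0,-0.13],[0,0,0],0.6],[[0,0,-0.15],[0,0,0],0.6]]}}

```text
time_s: 17.95
ee_pos: [0.4396, 0.1499, 0.1711]
orientation: [0.158, 0.387, 0.906, -0.066]
force: [1.0, -0.5, -0.3]
opening: 0.597
gripper_force: 0.0
```

```bash
python3 - <<'E'
from h import *
from rig import camera
chain([])
a,_=camera("side")
cv2.imwrite("pics/c7.png",cv2.resize(a[140:300,120:340],(770,560),interpolation=cv2.INTER_CUBIC)[:,:,::-1])
H=np.array([.5447,.190,0])+np.array([.695,-.719,0])*.085
x=np.array([.695,-.719,0])
chain([(H-x*.06+[0,0,.29],134,0,0),(H+x*.035+[0,0,.29],134,0,0),(H+x*.035+[0,0,.185],134,0,0),(H-x*.07+[0,0,.185],134,0,0)],tcp=0)
E
```

```text
t 17.95 p [0.4396 0.1499 0.1711] x [-0.651  0.68  -0.338] z [ 0.235 -0.243 -0.941] F [ 0.99 -0.48 -0.27] open 0.597 q [ 0.45  0.12 -1.16  1.96  0.5   1.16 -0.15]
t 18.0 p [0.4401 0.1513 0.1731] x [-0.651  0.679 -0.339] z [ 0.238 -0.242 -0.941] F [1.81 3.73 2.64] open 0.601 q [ 0.45  0.12 -1.16  1.95  0.5   1.16 -0.15]
shift [-0.105   0.1028 -0.0859] rot [ 0.2 19.8 -0.2] -> [0.562 0.172 0.29 ]
shift [-0.095  0.     0.   ] rot [0. 0. 0.] -> [0.628 0.104 0.29 ]
shift [-0.    -0.     0.105] rot [0. 0. 0.] -> [0.628 0.104 0.185]
shift [ 1.05e-01 -1.00e-04 -0.00e+00] rot [0. 0. 0.] -> [0.555 0.179 0.185]
```

View pics/c7.png

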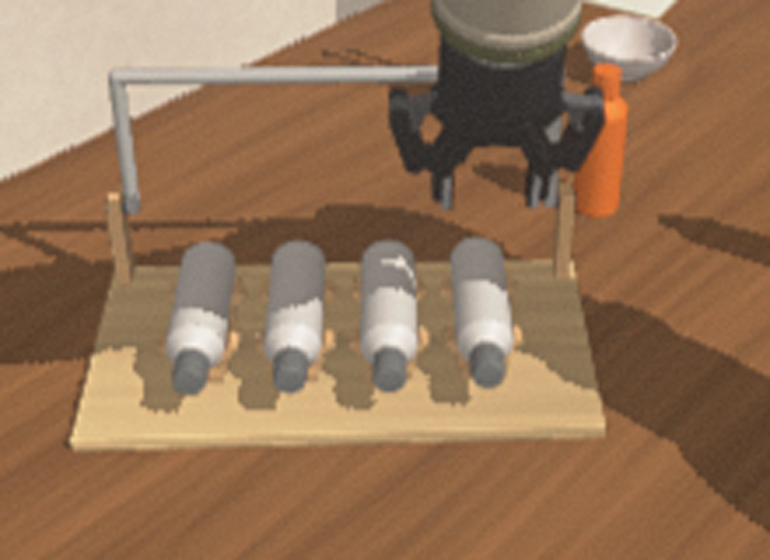

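All four bottles lie in line with caps at (190,370), (290,368), (389,368) and (487,365). The keeper is upright, with its crossbar at row 75. Next I shut the fingers and go behind the bar.

>>> {"op": "drive_tool", "data": {"commands": [[[-0.02,0.01,-0.04],[0,4,0],0.3],[[-0.04,0.03,-0.065],[0,8,0],0],[[-0.06,0.055,-0.086],[0,12,0],0],[[-0.085,0.08,-0.086],[0,16,0],0],[[-0.105,0.103,-0.086],[0.2,19.8,-0.2],0]]}}

```text
time_s: 18.5
ee_pos: [0.5647, 0.1676, 0.2853]
orientation: [-0.002, 0.393, 0.919, -0.001]
force: [-0.1, 0.2, 1.5]
opening: -0.002
gripper_force: 0.0
```

>>> {"op": "drive_tool", "data": {"commands": [[[-0.02,0,0],[0,0,0],0],[[-0.045,0,0],[0,0,0],0],[[-0.07,0,0],[0,0,0],0],[[-0.095,0,0],[0,0,0],0],[[-0.095,0,0],[0,0,0],0]]}}

```text
time_s: 19.0
ee_pos: [0.6301, 0.096, 0.2831]
orientation: [-0.002, 0.395, 0.919, -0.003]
force: [0.4, -1.0, -1.2]
opening: -0.0
gripper_force: 0.0
```

```bash
cat > k.py <<'E'
from h import *
x=np.array([.695,-.719,0]);H=np.array([.6045,.1285,0])
k=lambda pts:chain([(H+x*a+[0,0,z],134,0,0) for a,z in pts],tcp=0)
E
python3 -c "
from k import *
k([(.035,.172),(-.065,.160),(-.064,.152)])"
```

```text
t 19.0 p [0.6301 0.096  0.2831] x [-0.689  0.725  0.001] z [-0.006 -0.004 -1.   ] F [ 0.38 -0.97 -1.21] open -0.0 q [ 0.41  0.58 -1.02  1.2   0.49  1.61  0.25]
shift [0.006  0.0049 0.111 ] rot [-0.4 -0.1 -0.5] -> [0.629 0.103 0.172]
shift [ 0.1   -0.     0.012] rot [0. 0. 0.] -> [0.559 0.175 0.16 ]
shift [-0.001  0.     0.008] rot [0. 0. 0.] -> [0.56  0.175 0.152]
```

>>> {"op": "drive_tool", "data": {"commands": [[[0,0.002,0.03],[0,0,0],0],[[0,0.004,0.06],[0,0,0],0],[[0,0.005,0.09],[0,0,0],0],[[0,0.005,0.111],[0,0,0],0],[[0,0.005,0.111],[0,0,0],0]]}}

```text
time_s: 19.5
ee_pos: [0.6291, 0.1029, 0.1701]
orientation: [-0.004, 0.391, 0.92, -0.004]
force: [-0.2, -1.0, -0.1]
opening: 0.0
gripper_force: 0.0
```

>>> {"op": "drive_tool", "data": {"commands": [[[0.01,0,0],[0,0,0],0],[[0.02,0,0],[0,0,0],0],[[0.03,0,0],[0,0,0],0],[[0.04,0,0],[0,0,0],0],[[0.05,0,0],[0,0,0],0]]}}

```text
time_s: 20.0
ee_pos: [0.5963, 0.1403, 0.1743]
orientation: [-0.001, 0.392, 0.92, -0.002]
force: [2.1, -1.7, -2.2]
opening: -0.003
gripper_force: 1.5
```

>>> {"op": "drive_tool", "data": {"commands": [[[0.012,0,0.002],[0,0,0],0],[[0.024,0,0.004],[0,0,0],0],[[0.036,0,0.008],[0,0,0],0],[[0.048,0,0.012],[0,0,0],0],[[0.056,0,0.014],[0,0,0],0]]}}

```text
time_s: 20.5
ee_pos: [0.5567, 0.1807, 0.1593]
orientation: [-0.002, 0.392, 0.92, -0.002]
force: [1.7, -1.3, -0.0]
opening: 0.001
gripper_force: 0.9
```

```bash
python3 -c "
from k import *
from rig import camera,get_calibration
r=camera('side');np.savez('side.npz',p=r[0],d=r[1],**get_calibration('side'))
p,W=cloud('side');Y=(W-H)@np.array([x,[.719,.695,0],[0,0,1]]).T
m=(abs(Y[...,1])<.17)&(abs(Y[...,1])>.06)&(Y[...,2]>.10)&(Y[...,2]<.22)&(Y[...,0]<.02)&(Y[...,0]>-.13)
print(m.sum(),np.median(Y[m],0))
for s in (-1,1):
  q=m&(Y[...,1]*s>.06)&(Y[...,1]*s<.14);print(s,q.sum(),np.median(Y[q],0))
k([(-.03,.25),(-.085,.25),(-.085,.164)])"
```

```text
473 [-0.08834682  0.06161007  0.16235403]
-1 159 [-0.0891772  -0.09933835  0.16313815]
1 159 [-0.08835877  0.09870529  0.16315111]
t 20.55 p [0.5557 0.1823 0.1595] x [-0.695  0.719  0.003] z [-0.006 -0.001 -1.   ] F [-0.41  0.01 -0.69] open -0.003 q [ 0.38  0.56 -1.05  1.55  0.49  1.33  0.04]
shift [-0.0423 -0.0027 -0.0907] rot [-0.3 -0.2  0. ] -> [0.584 0.15  0.25 ]
shift [ 0.055 -0.    -0.   ] rot [0. 0. 0.] -> [0.545 0.19  0.25 ]
shift [-0.    -0.     0.086] rot [0. 0. 0.] -> [0.545 0.19  0.164]
```

>>> {"op": "drive_tool", "data": {"commands": [[[-0.015,0,0],[0,0,0],0],[[-0.015,0,-0.045],[0,0,0],0],[[0.013,0,-0.045],[0,0,0],0],[[0.013,0,-0.015],[0,0,0],0],[[0.013,0,-0.01],[0,0,0],0]]}}

```text
time_s: 21.05
ee_pos: [0.5484, 0.1886, 0.1681]
orientation: [-0.003, 0.392, 0.92, -0.002]
force: [0.2, -1.5, -1.0]
opening: 0.001
gripper_force: 0.0
```

```bash
python3 -c "
from k import *
k([(-.086,.168),(-.0996,.143),(-.111,.116),(-.115,.086)])"
```

```text
t 21.05 p [0.5484 0.1886 0.1681] x [-0.693  0.721  0.003] z [-0.007 -0.002 -1.   ] F [ 0.19 -1.51 -1.  ] open 0.001 q [ 0.37  0.54 -1.05  1.55  0.48  1.34  0.03]
shift [ 0.0038 -0.0014  0.0001] rot [-0.4 -0.2 -0.1] -> [0.545 0.19  0.168]
shift [ 0.0136 -0.      0.025 ] rot [0. 0. 0.] -> [0.535 0.2   0.143]
shift [ 0.0114 -0.      0.027 ] rot [0. 0. 0.] -> [0.527 0.208 0.116]
shift [ 0.004 -0.     0.03 ] rot [0. 0. 0.] -> [0.525 0.211 0.086]
```

>>> {"op": "drive_tool", "data": {"commands": [[[0.006,0,0.005],[0,0,0],0],[[0.01,0,0.012],[0,0,0],0],[[0.014,0,0.018],[0,0,0],0],[[0.017,0,0.025],[0,0,0],0],[[0.02,0,0.032],[0,0,0],0]]}}

```text
time_s: 21.55
ee_pos: [0.5348, 0.2046, 0.1379]
orientation: [-0.002, 0.392, 0.92, -0.001]
force: [-0.6, 1.0, 2.6]
opening: 0.002
gripper_force: 1.2
```

>>> {"op": "drive_tool", "data": {"commands": [[[0.003,0,0.007],[0,0,0],0],[[0.006,0,0.015],[0,0,0],0],[[0.008,0,0.022],[0,0,0],0],[[0.009,0,0.03],[0,0,0],0],[[0.011,0,0.036],[0,0,0],0]]}}

```text
time_s: 22.05
ee_pos: [0.5272, 0.2111, 0.1011]
orientation: [-0.002, 0.392, 0.92, -0.002]
force: [0.3, -0.7, 1.8]
opening: 0.002
gripper_force: 0.5
```

```bash
python3 -c "
from k import *
k([(-.115,.086)])"
```

```text
t 22.05 p [0.5272 0.2111 0.1011] x [-0.692  0.722  0.002] z [-0.005 -0.002 -1.   ] F [ 0.28 -0.74  1.85] open 0.002 q [ 0.32  0.58 -1.03  1.66  0.52  1.21 -0.06]
shift [ 0.0018 -0.0017  0.0151] rot [-0.3 -0.1 -0.2] -> [0.525 0.211 0.086]
```

>>> {"op": "drive_tool", "data": {"commands": [[[0.001,0,0.004],[0,0,0],0],[[0.001,0,0.008],[0,0,0],0],[[0.002,0,0.011],[0,0,0],0],[[0.002,0,0.013],[0,0,0],0],[[0.002,0,0.0135],[0,0,0],0]]}}

```text
time_s: 22.55
ee_pos: [0.5256, 0.213, 0.0884]
orientation: [-0.002, 0.392, 0.92, -0.002]
force: [-0.5, -1.7, 1.0]
opening: -0.001
gripper_force: 0.5
```

>>> {"op": "drive_tool", "data": {"commands": [[[0,0,0.001],[0,0,0],0],[[0,0,0.0015],[0,0,0],0],[[0,0,0.0015],[0,0,0],0]]}}

```text
time_s: 22.85
ee_pos: [0.5257, 0.2132, 0.0879]
orientation: [-0.002, 0.392, 0.92, -0.002]
force: [-2.5, -2.1, 8.9]
opening: -0.004
gripper_force: 4.1
```

Stop reached at TCP z 0.088. I'll lift off and check.

>>> {"op": "drive_tool", "data": {"commands": [[[0,0,-0.01],[0,0,0],0],[[0,0,-0.04],[0,0,0],0],[[0,0,-0.08],[0,0,0],0],[[0,0,-0.12],[0,0,0],0],[[0,0,-0.14],[0,0,0],0]]}}

```text
time_s: 23.35
ee_pos: [0.527, 0.2146, 0.2313]
orientation: [-0.0, 0.392, 0.92, 0.0]
force: [1.2, 0.1, -0.0]
opening: 0.005
gripper_force: 0.0
```

```bash
python3 -c "
from k import *
from rig import camera,get_calibration
r=camera('side');np.savez('side.npz',p=r[0],d=r[1],**get_calibration('side'))
p,W=cloud('side');Y=(W-H)@np.array([x,[.719,.695,0],[0,0,1]]).T
for s in (-1,1):
  q=(Y[...,1]*s>.05)&(Y[...,1]*s<.16)&(Y[...,2]>.077)&(Y[...,2]<.13)&(Y[...,0]<-.05)&(Y[...,0]>-.14);print(s,q.sum(),np.median(Y[q],0),Y[q][:,2].max())
cv2.imwrite('pics/c9.png',cv2.resize(p[140:300,120:340],(770,560),interpolation=cv2.INTER_CUBIC)[:,:,::-1])
k([])"
```

```text
-1 208 [-0.11794022 -0.10915159  0.08634454] 0.09122595832546558
1 224 [-0.11766362  0.10726784  0.08639366] 0.09118649692701684
t 23.4 p [0.5277 0.2151 0.2334] x [-0.693  0.721 -0.   ] z [ 0.002  0.002 -1.   ] F [1.72 1.66 2.23] open -0.002 q [ 0.36  0.47 -1.1   1.49  0.42  1.44  0.01]
```

View pics/c9.png

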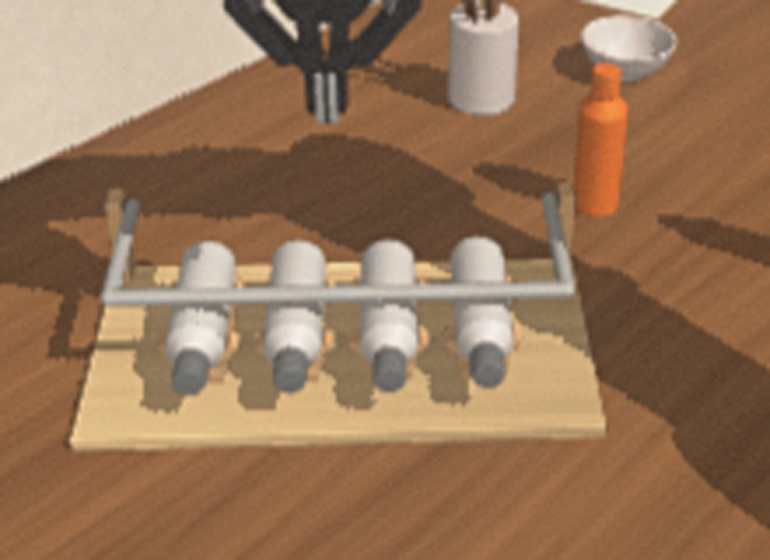

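The crossbar runs level over all four bottles at row 290, with its top at about 0.09 m, so it is fully down. The gripper is clear of everything.

```bash
python3 -c "
from rig import job_done
print(job_done())"
```

```text
the job is handed in; nothing more can be done
None
```

I laid both standing bottles in the two empty cradles with their caps matching the others, swung the keeper bar fully down, and handed the job in at about 23 s; no verdict was returned.

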